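# Drive a seized dowel pin out of a tube block

## Task

The dowel pin is stuck in the aluminium tube block on the cradle. Take the drift punch from the tool stand, drive the pin out from above through the small knock-out hole in the steel plate so that it drops into the catch tray under the block, without bearing hard on the plate or block and without touching the pin with the gripper; then put the punch back upright in the stand in the hole it came from and let go. Leave the other tool, the tube racks and the timer where they are.

Things in the scene. Friction and masses are not known exactly. Their poses are not given: they have to be found in the camera images.
- knockout (a point): Pin bore's centre line, at the top face of the 30 x 30 x 6 mm steel plate on the tube block; z up, y along the block. The plate's central knock-out hole is 8.6 mm wide, 1 mm chamfer. Plate and hole sit off this point by up to 3.5 mm in x and 3.5 mm in y, differently each time: find the hole by feel or sight. The plate does not move when pushed. Below it the bore is 15.5 mm wide, straight through.
- cradle: Fixed cradle; origin on the table under the bore, z up, y along the block. Two uprights (at 40 to 54 mm either side in y, 55 mm high) carry the aluminium tube block, 80 (x) x 112 (y) x 35 mm: underside 55 mm, top 90 mm, steel plate's top 96 mm above the table. Under it on the table is the open catch tray, 76 x 78 mm, floor 4 mm thick, rim 16 mm high.
- pin_mid (a point): Middle of the loose steel dowel pin, 14 mm diameter, 28 mm long, upright in the bore (z = its axis), lower end 1 to 6 mm out of the block's underside. A tight band in the bore, 58 to 66 mm above the table, grips it: pushing it down takes some 8 to 18 N. It drops into the tray once its upper end is below the band, when the punch's tip is 36 to 40 mm below the steel plate's top.
- punch_grip (a point): Middle of the drift punch's grip, z up along it: the tall tool with a plain straight round steel grip, 16 mm diameter, 60 mm long. Collar under the grip: 24 mm diameter, 4 mm thick, its top 30 mm below this point; then a slender shank, 7 mm diameter, 48 mm long. About 0.11 kg. It hangs in the stand by its collar. With the tip 48 mm below the steel plate's top the collar strikes that plate.
- punch_tip (a point): Flat lower end of the punch's shank, 82 mm below the middle of its grip; z up along the punch.
- stand: Fixed white tool stand; origin on the table under its middle, z up, y along its holes. Plate 50 (x) x 150 (y) x 8 mm on end walls, top 60 mm above the table, two 14 mm holes at y = -40 and +40 mm. The punch hangs in one, the other tool in the other; which is which varies. With its collar seated the middle of the punch's grip is 94 mm above the table.
- knob_mid (a point): Centre of the black ball head (34 mm) of the other tool in the stand, a short stubby one, its top 113 mm above the table; not used.
- rack_a: Pink tube rack, 98 x 186 x 45 mm, origin under its middle; loose, not used.
- rack_b: Blue tube rack, 98 x 208 x 45 mm, origin under its middle; loose, not used.
- timer: White bench timer, 30 x 70 x 65 mm, origin under its middle; loose, not used.

How it is judged:
On the way, in this order (a step that is already met when the one before it is completed fails the run):
1. the punch's shank is down the knock-out hole and bears on the pin (contact force between punch and pin above 1.5 N and z of punch_tip in the frame of knockout below -0.008 m and horizontal distance between punch_tip and knockout below 0.009 m), for 0.1 s.
2. the pin has dropped into the catch tray (x of pin_mid in the frame of cradle between -0.038 and 0.038 m and y of pin_mid in the frame of cradle between -0.038 and 0.038 m and z of pin_mid in the frame of cradle below 0.028 m), for 0.2 s.
At the end, for the whole second after the job is handed in: The pin rests in the catch tray (its middle within 38 mm of the centre lines, under 28 mm above the table); the punch hangs released and still in the stand hole it came from, upright within 0.12 rad, collar down on the plate (grip middle 91 to 97 mm high, within 10 mm of its start) (all of step 2 and linear speed of each of pin, punch below 0.02 m/s and angle between punch_grip's own z axis and vertical below 0.12 rad and z of punch_grip in the frame of stand between 0.091 and 0.097 m and distance of punch_grip from where it was at the start of the episode below 0.01 m); the robot touches nothing.
It fails at once if the punch presses on the block or its steel plate with more than 25 N (contact force between punch and cradle above 25 N).
It fails at once if the gripper or arm touches the pin (contact force between pin and the fingers above 0.5 N or contact force between pin and the arm above 0.5 N).
It fails at once if the other tool, a tube rack or the timer is moved by more than 20 mm (distance of any of knob_mid, rack_a, rack_b, timer from where it was at the start of the episode above 0.02 m).
It also fails if it takes over 72 s, if anything falls off the work surface, if the arm or the gripper's body presses on something with over 40 N, if the wrist force passes 120 N, or if a joint passes its speed limit or range.

## Robot

A 6-joint arm with a two-finger parallel gripper is mounted at the origin on the work surface. World frame = base frame: x ahead of the robot, y to its left, z up, the work surface at z = 0. Lengths are in m, angles in rad, forces in N, time in s.
With the tool pointing down it reaches from about 0.35 to 0.975 m from the base axis. Payload 4.9 kg.
Tool frame: the origin (TCP) lies midway between the tips of the shut fingers; the grasp point (between the pads) lies 19 mm behind it; z points along the fingers, y is the line along which they close (so a half turn about z gives the same grasp; the last joint's range is limited). The gripper opens to 85 mm and grips with 20 to 120 N. Pads are 22 mm wide; open, the fingers measure 114 mm over their backs; the gripper's body (76 mm by 85 mm) begins 54 mm behind the grasp point. The pads swing forward as they close: fully open they stand 13 mm farther back than shut.
Start: joints at [1.111, 0.053, 1.613, -0, 1.476, -0.119], TCP at [0.209, 0.589, 0.231] pointing down, gripper open.
Joint ranges: [-3.01, 3.01], [-1.01, 2.22], [0.06, 2.58], [-1.02, 4.17], [0.09, 2.62], [-3.14, 3.14]. Speed limits (rad/s): [2.57, 2.57, 3.14, 3.14, 3.14, 3.14].

## Interface

Orientations are given as a unit quaternion [w, x, y, z].
In Python, from plant import * gives the robot as it stands.
- The arm moves only by the tool jog_arm, never from a script. Its argument "targets" is a list of rows, each a list of 3 entries, a list of its own where there are three numbers: the shift along the tool's x, y, z in units of 25 mm (1.0 is 25 mm), then the turn, a rotation vector about the tool's x, y, z in units of 8 degrees (1.0 is 8 degrees), then the opening in per cent of the stroke, from 0 (shut) to 100 (fully open). A call has 1 to 8 rows; each row is the pose to reach, as a shift and turn from the pose commanded when the call began, along the tool's axes at that moment; what a row does not reach only later rows make up. A row lasts 1/8 s, in which the tool goes at most 62.5 mm and 10.7 degrees, less where a joint would pass 70% of its speed; a pose out of reach is approached as far as the arm can. A call with a gripper value outside its range is refused whole. The fingers move at their own pace and stop on an object; the grip force is fixed at half the most. Time passes only in rows, so rows that repeat a pose let the fingers close. It gives the time, the measured TCP pose, the force, the opening and the grip force at its end, in the units of the state.
- state(): the state, without advancing time (a new reading comes with each control period).
- grab_frame(name): name is "scene" or "top" or "wrist"; returns (picture, depth): 480x640x3 uint8, red, green, blue; 480x640 float32, m along the optical axis (not along the pixel's ray), 0 where there is no reading.
- camera_params(name): a dict with "fovy" (degrees; the focal length in pixels is half the picture's height over the tangent of half this angle, whatever the lens; pixels are square), "cx", "cy" (the principal point, pixels), "rvec" (rotation vector, rad) and "tvec" (3), from world to camera coordinates, as OpenCV has them; the wrist camera has in their place "hand_eye" (4x4, takes a point from camera to tool coordinates, whose origin is the TCP and whose axes are the flange's). Camera axes: x right, y down, z forward; pixel columns grow to the right and rows downward; lengths in m; the calibration is good to about 2 mm. A picture is of the moment at which its call begins: read the wrist's pose just before it. camera_params takes no time and is no camera call.
- job_done(): hands the job in; it is judged then, once.
The state is a dict: "time": time; "joint_pos": joint angles; "joint_vel": joint speeds; "joint_efforts": joint torques, N m; "tool_pos": TCP position; "tool_rot": TCP orientation; "contact_force": force on the tool from outside, world axes, zero at the start; "ft_torque": the same for the moment, N m; "gripper_width": opening from 0.0 (shut) to 1.0 (fully open); "grasp_force": force on a finger pad.
Only numpy, scipy, OpenCV 4.12 (cv2) and the standard library are available. Lean on these libraries where they do the work, as an engineer would, in place of code of your own. Each camera call takes 0.05 s, during which the arm holds its last target. There are 200 camera calls.

## Working session

There is one attempt and no reset: what is moved stays moved. The work goes in short steps, Python scripts to look and compute and a tool call to move; the robot and the scene stay as the last step left them, time stands still between calls to the robot, and variables do not carry over. Pictures are saved under pics/ and viewed, at most 10 in all, crops included, and the job is handed in when it is done.

Besides the shell and the picture viewer there is one more tool, called after "Request:" in YAML: its name, and indented under it one key for each argument. jog_arm: Moves the arm, as the interface text tells. Its arguments: {"type":"object","properties":{"targets":{"type":"array"}},"required":["targets"]}

```bash
mkdir -p pics
cat > h.py <<'E'
from plant import *
import numpy as np, cv2
from scipy.spatial.transform import Rotation as R
def cam(name, st=None):
    p=camera_params(name); f=240/np.tan(np.radians(p["fovy"])/2)
    K=np.array([[f,0,p["cx"]],[0,f,p["cy"]],[0,0,1]])
    T=np.eye(4)
    if name=="wrist":
        w,x,y,z=st["tool_rot"]; T[:3,:3]=R.from_quat([x,y,z,w]).as_matrix(); T[:3,3]=st["tool_pos"]
        T=T@np.array(p["hand_eye"])
    else:
        Rm=R.from_rotvec(p["rvec"]).as_matrix(); T[:3,:3]=Rm.T; T[:3,3]=-Rm.T@np.array(p["tvec"])
    return K,T   # T camera->world
def ray(K,T,uv,z):
    d=T[:3,:3]@np.linalg.inv(K)@np.array([uv[0],uv[1],1.]); return T[:3,3]+d*(z-T[2,3])/d[2]
def cloud(K,T,d):
    v,u=np.mgrid[:480,:640]; X=np.stack([(u-K[0,2])/K[0,0]*d,(v-K[1,2])/K[1,1]*d,d],-1)
    return X@T[:3,:3].T+T[:3,3]
E
python3 - <<'E'
from h import *
s=state(); print(s)
for n in("scene","top"):
    im,d=grab_frame(n); K,T=cam(n); print(n,K[0,0],T.round(3).tolist())
    cv2.imwrite(f"pics/{n}.png",im[:,:,::-1]); np.savez(n+".npz",im=im,d=d)
E
```

```text
{'time': 0.0, 'joint_pos': array([ 1.11100341e+00,  5.33639616e-02,  1.61431307e+00, -1.52839712e-05,
        1.47599363e+00, -1.19023686e-01]), 'joint_vel': array([ 0.00055184,  0.00219522, -0.00135694, -0.00037083, -0.00040763,
       -0.00112971]), 'joint_efforts': array([ 2.25492186e-04, -3.93674970e+01, -3.70177352e+01, -4.55148972e-05,
        7.00152726e-03, -3.82983671e-05]), 'tool_pos': array([0.20861863, 0.58848628, 0.23004722]), 'tool_rot': array([-2.89226409e-04,  1.69560598e-01,  9.85519216e-01, -9.97967838e-04]), 'contact_force': array([ 0.13919006, -0.33213445,  0.39697   ]), 'ft_torque': array([0.04567178, 0.03582533, 0.01670213]), 'grasp_force': 0.0, 'gripper_width': 0.9978332569409152}
scene 500.60007380541384 [[0.484, 0.57, -0.664, 1.219], [0.875, -0.33, 0.355, -0.346], [-0.017, -0.752, -0.659, 0.663], [0.0, 0.0, 0.0, 1.0]]
top 460.31707929515744 [[-0.003, -0.99, 0.14, 0.531], [-1.0, 0.004, 0.009, -0.049], [-0.009, -0.14, -0.99, 0.778], [0.0, 0.0, 0.0, 1.0]]
```

View pics/scene.png

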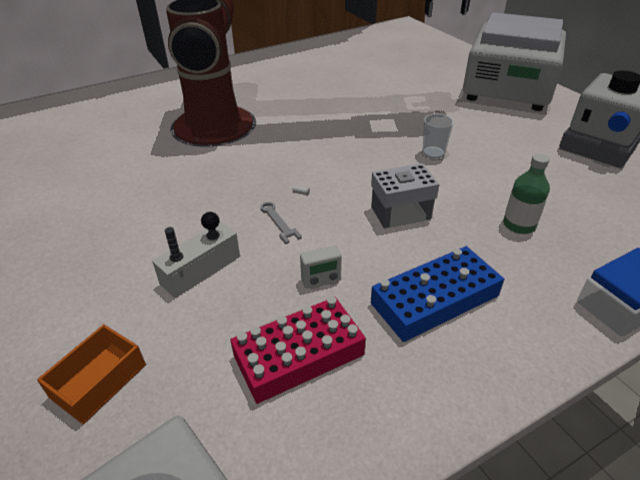

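View pics/top.png

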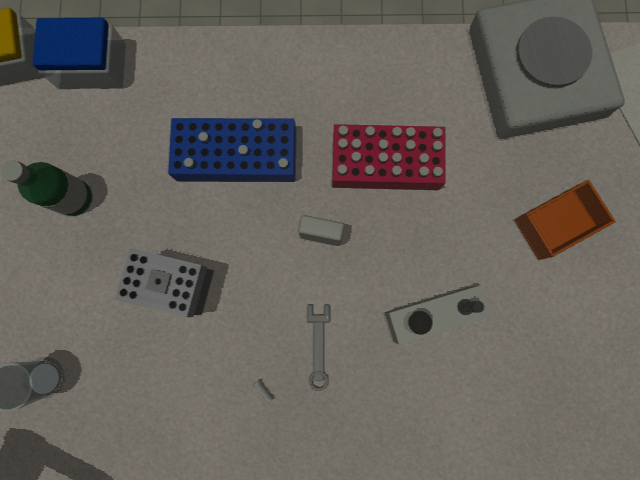

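Scene: the punch is the ribbed-looking tall tool (170,245), the black ball (210,220); block with plate at (404,176). Top: plate hole near (158,281), punch top near (477,306), knob (419,322).

Run:
```python
from h import *
z=np.load("top.npz"); K,T=cam("top"); P=cloud(K,T,z["d"])
print("tool",state()["tool_pos"])
def rect(win,lo,hi,name):
    u0,v0,u1,v1=win; Q=P[v0:v1,u0:u1].reshape(-1,3); m=(Q[:,2]>lo)&(Q[:,2]<hi)
    q=Q[m]; r=cv2.minAreaRect((q[:,:2]*1000).astype(np.float32)); print(name,len(q),q[:,2].mean().round(4),[np.round(x,1) for x in r]); return q
rect((360,270,510,360),.052,.066,"stand plate")
q=rect((440,280,510,330),.09,.135,"punch"); 
q=rect((440,280,510,330),.118,.135,"punchtop"); print(q.mean(0))
q=rect((390,290,440,345),.085,.125,"knob"); print(q.mean(0))
rect((100,230,230,330),.082,.0925,"block"); q=rect((140,262,178,300),.0935,.1,"plate")
g=cv2.cvtColor(z["im"],cv2.COLOR_RGB2GRAY)
for c,h in (((158,281),.096),((477,306),.124),((419,322),.1)): print(c,ray(K,T,c,h).round(4))
s=state(); im,d=grab_frame("wrist"); K,T=cam("wrist",s); print(K[0,0],np.array(camera_params("wrist")["hand_eye"]).round(3).tolist()); print(T.round(3).tolist())
cv2.imwrite("pics/w0.png",im[:,:,::-1])
a=z["im"][240:345,370:510,::-1]; b=z["im"][240:345,90:230,::-1]
cv2.imwrite("pics/crop.png",np.vstack([cv2.resize(a,None,fx=2.8,fy=2.8),cv2.resize(b,None,fx=2.8,fy=2.8)]))
```

```text
tool [0.20865626 0.58854224 0.23016307]
stand plate 2560 0.06 [array([ 523.4, -221. ]), array([ 50.3, 150.5]), np.float64(16.5)]
punch 182 0.1164 [array([ 535. , -258.7]), array([15.5, 15.5]), np.float64(47.5)]
punchtop 113 0.1235 [array([ 535.2, -258.8]), array([14.8, 16.1]), np.float64(37.7)]
[ 0.53497766 -0.25845692  0.12354474]
knob 440 0.1069 [array([ 512.5, -181.9]), array([32.6, 33. ]), np.float64(42.7)]
[ 0.51246222 -0.18043112  0.10688053]
block 3602 0.0895 [array([572.8, 206.6]), array([114. ,  80.1]), np.float64(76.3)]
plate 380 0.0956 [array([574.8, 209.9]), array([42.4, 29.9]), np.float64(76.7)]
(158, 281) [0.5736 0.2043 0.096 ]
(477, 306) [ 0.5354 -0.2573  0.124 ]
(419, 322) [ 0.5127 -0.18    0.1   ]
335.9173058930322 [[0.0, -0.946, -0.325, 0.085], [1.0, -0.0, 0.001, 0.0], [-0.001, -0.325, 0.946, -0.143], [0.0, 0.0, 0.0, 1.0]]
[[0.334, 0.892, 0.305, 0.129], [0.943, -0.316, -0.109, 0.617], [-0.001, 0.324, -0.946, 0.373], [0.0, 0.0, 0.0, 1.0]]
```

View pics/crop.png

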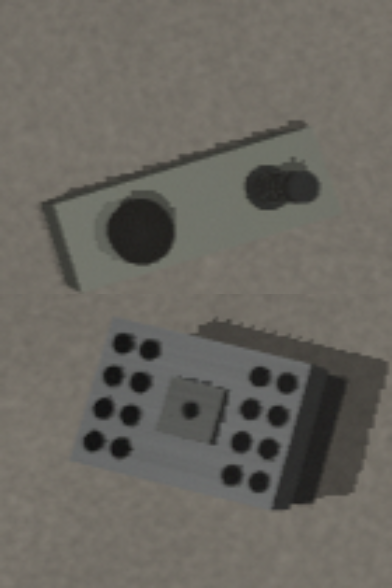

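```bash
cat >> h.py <<'E'
def plan(pos,yangle=None):
    s=state(); w,x,y,z=s["tool_rot"]; Rt=R.from_quat([x,y,z,w]); d=Rt.inv().apply(np.array(pos)-s["tool_pos"])/0.025
    print("t",s["time"].__round__(2),"pos",s["tool_pos"].round(4),"F",s["contact_force"].round(2),"w",round(s["gripper_width"],3))
    yy=Rt.as_matrix()[:,1]; ya=np.degrees(np.arctan2(yy[1],yy[0])); rv=np.zeros(3)
    if yangle is not None:
        a=np.radians(yangle); Y=np.array([np.cos(a),np.sin(a),0]); Z=np.array([0,0,-1.]); G=np.stack([np.cross(Y,Z),Y,Z],1)
        rv=np.degrees((Rt.inv()*R.from_matrix(G)).as_rotvec())/8
    print("yang",ya.round(2),"shift",d.round(3),"turn",rv.round(3))
E
python3 -c "
from h import *
plan([.535,-.2585,.19],16.4)"
```

```text
t 0.15 pos [0.2087 0.5886 0.2303] F [0.58 0.8  0.  ] w 1.0
yang 70.47 shift [-23.628 -27.571   1.652] turn [-1.100e-02  4.000e-03  6.759e+00]
```

Request:
jog_arm:
  targets:
    - [[-1.6, -1.8, 0], [0, 0, 0.45], 100]
    - [[-3.2, -3.6, 0], [0, 0, 0.9], 100]
    - [[-4.8, -5.4, 0], [0, 0, 1.35], 100]
    - [[-6.4, -7.2, 0], [0, 0, 1.8], 100]
    - [[-8, -9, 0], [0, 0, 2.3], 100]
    - [[-9.6, -10.8, 0], [0, 0, 2.8], 100]
    - [[-11.2, -12.6, 0], [0, 0, 3.2], 100]
    - [[-12.8, -14.4, 0], [0, 0, 3.7], 100]

```text
time: 1.15
tool_pos: [0.3904, 0.141, 0.2312]
tool_rot: [0.0, 0.417, 0.909, 0.0]
contact_force: [0.3, -0.0, -0.6]
gripper_width: 0.998
grasp_force: 0.0
```

```bash
python3 -c "
from h import *
plan([.535,-.2585,.19],16.4)"
```

```text
t 1.15 pos [0.3904 0.141  0.2312] F [ 0.29 -0.04 -0.56] w 0.998
yang 40.76 shift [-15.88   -6.052   1.65 ] turn [5.000e-03 1.000e-03 3.045e+00]
```

Request:
jog_arm:
  targets:
    - [[-2.3, -0.9, 0.2], [0, 0, 0.5], 100]
    - [[-4.6, -1.8, 0.4], [0, 0, 0.9], 100]
    - [[-6.9, -2.7, 0.6], [0, 0, 1.4], 100]
    - [[-9.2, -3.6, 0.9], [0, 0, 1.8], 100]
    - [[-11.5, -4.4, 1.2], [0, 0, 2.3], 100]
    - [[-13.8, -5.3, 1.5], [0, 0, 2.8], 100]
    - [[-15.88, -6.05, 1.65], [0, 0, 3.045], 100]
    - [[-15.88, -6.05, 1.65], [0, 0, 3.045], 100]

```text
time: 2.15
tool_pos: [0.5355, -0.2594, 0.1884]
tool_rot: [-0.001, 0.6, 0.8, -0.0]
contact_force: [0.7, 0.8, 0.1]
gripper_width: 0.999
grasp_force: 0.0
```

Run:
```python
from h import *
s=state(); im,d=grab_frame("wrist"); K,T=cam("wrist",s)
cv2.imwrite("pics/w1.png",im[:,:,::-1]); P=cloud(K,T,d)
m=(P[...,2]>.12)&(P[...,2]<.13)&(d>0)&(np.hypot(P[...,0]-.535,P[...,1]+.258)<.03)
print(m.sum(),P[m].mean(0), cv2.minAreaRect((P[m][:,:2]*1000).astype(np.float32)))
m=(P[...,2]>.09)&(P[...,2]<.115)&(d>0)&(np.hypot(P[...,0]-.512,P[...,1]+.18)<.03)
print(m.sum(),P[m].mean(0))
plan([.535,-.2585,.075],16.4)
```

```text
474 [ 0.53256785 -0.25605888  0.12422784] ((532.8960571289062, -256.5665588378906), (15.37346076965332, 16.145341873168945), 17.187442779541016)
2154 [ 0.51003455 -0.17974409  0.10834318]
t 2.2 pos [ 0.5353 -0.2576  0.1888] F [-0.09  0.14  0.23] w 0.994
yang 16.39 shift [-0.041 -0.014  4.553] turn [-0.01  -0.014 -0.002]
```

View pics/w1.png

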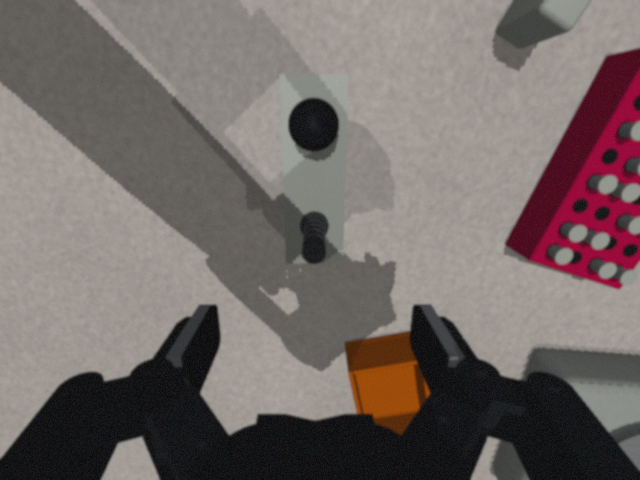

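The wrist view shows the punch (314,235) centred between the fingers, knob at (313,124). Going down to grip.

Request:
jog_arm:
  targets:
    - [[-0.02, -0.05, 1], [0, 0, 0], 100]
    - [[-0.02, -0.05, 2], [0, 0, 0], 100]
    - [[-0.02, -0.05, 3], [0, 0, 0], 100]
    - [[-0.02, -0.05, 4], [0, 0, 0], 100]
    - [[-0.02, -0.05, 4.6], [0, 0, 0], 100]
    - [[-0.02, -0.05, 4.6], [0, 0, 0], 100]
    - [[-0.02, -0.05, 4.6], [0, 0, 0], 50]
    - [[-0.02, -0.05, 4.6], [0, 0, 0], 30]

```text
time: 3.2
tool_pos: [0.5353, -0.2577, 0.0765]
tool_rot: [0.001, 0.598, 0.801, 0.0]
contact_force: [1.1, -0.4, -0.1]
gripper_width: 0.604
grasp_force: 0.0
```

Request:
jog_arm:
  targets:
    - [[0, 0, 0], [0, 0, 0], 10]
    - [[0, 0, 0], [0, 0, 0], 10]
    - [[0, 0, 0], [0, 0, 0], 0]
    - [[0, 0, 0], [0, 0, 0], 0]
    - [[0, 0, 0], [0, 0, 0], 0]
    - [[0, 0, 0], [0, 0, 0], 0]

```text
time: 3.95
tool_pos: [0.5348, -0.2574, 0.0756]
tool_rot: [0.0, 0.598, 0.801, -0.0]
contact_force: [-1.4, 0.3, 5.7]
gripper_width: 0.172
grasp_force: 58.6
```

Run:
```python
from h import *
print(state()["grasp_force"], state()["ft_torque"])
plan([.535,-.258,.18],16.4)
```

```text
58.622276186943054 [ 0.05564295  0.17115055 -0.00246639]
t 3.95 pos [ 0.5348 -0.2574  0.0756] F [-1.35  0.33  5.74] w 0.172
yang 16.51 shift [-2.600e-02  3.000e-03 -4.176e+00] turn [0.002 0.004 0.014]
```

Request:
jog_arm:
  targets:
    - [[0, 0, -0.3], [0, 0, 0], 0]
    - [[0, 0, -1], [0, 0, 0], 0]
    - [[0, 0, -2], [0, 0, 0], 0]
    - [[0, 0, -3], [0, 0, 0], 0]
    - [[0, 0, -4], [0, 0, 0], 0]
    - [[0, 0, -5], [0, 0, 0], 0]
    - [[0, 0, -5], [0, 0, 0], 0]

```text
time: 4.82
tool_pos: [0.5359, -0.258, 0.2035]
tool_rot: [0.003, 0.598, 0.801, 0.0]
contact_force: [0.2, 0.0, -1.3]
gripper_width: 0.171
grasp_force: 58.4
```

Run:
```python
from h import *
plan([.5736,.2043,.20],16.5)
s=state();im,d=grab_frame("wrist"); cv2.imwrite("pics/w2.png",im[:,:,::-1])
```

```text
t 4.83 pos [ 0.5359 -0.258   0.2035] F [ 0.23  0.05 -1.33] w 0.171
yang 16.52 shift [17.302  6.703  0.09 ] turn [0.028 0.032 0.002]
```

View pics/w2.png

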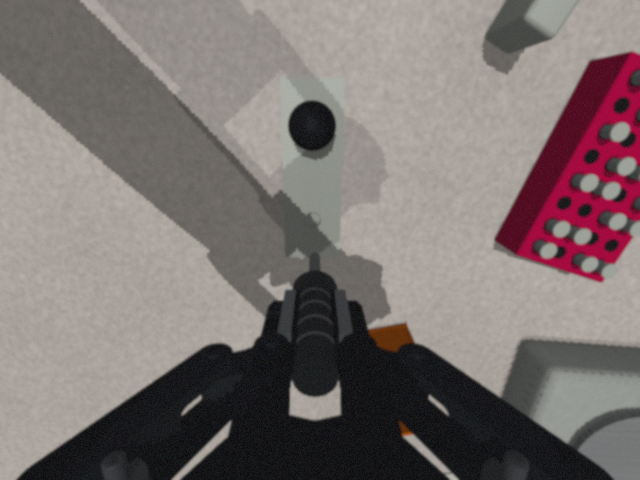

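The punch is held upright; its tip shows near (314,254). Carrying it over the block.

Request:
jog_arm:
  targets:
    - [[1.5, 0.6, 0], [0, 0, 0], 0]
    - [[3.5, 1.4, 0], [0, 0, 0], 0]
    - [[5.5, 2.1, 0], [0, 0, 0], 0]
    - [[7.6, 2.9, 0], [0, 0, 0], 0]
    - [[9.7, 3.8, 0], [0, 0, 0], 0]
    - [[11.8, 4.6, 0], [0, 0, 0], 0]
    - [[13.9, 5.4, 0], [0, 0, 0], 0]
    - [[15.5, 6.0, 0], [0, 0, 0], 0]

```text
time: 5.88
tool_pos: [0.567, 0.1591, 0.1981]
tool_rot: [-0.001, 0.598, 0.802, -0.001]
contact_force: [-0.0, -0.2, -1.7]
gripper_width: 0.173
grasp_force: 58.5
```

Run:
```python
from h import *
plan([.5736,.2043,.175],16.5)
```

```text
t 5.88 pos [0.567  0.1591 0.1981] F [-0.03 -0.2  -1.67] w 0.173
yang 16.59 shift [1.658 0.772 0.921] turn [-0.02  -0.004  0.011]
```

Request:
jog_arm:
  targets:
    - [[0.8, 0.4, 0], [0, 0, 0], 0]
    - [[1.66, 0.77, 0.3], [0, 0, 0], 0]
    - [[1.66, 0.77, 1.1], [0, 0, 0], 0]
    - [[1.66, 0.77, 1.1], [0, 0, 0], 0]
    - [[1.66, 0.77, 1.1], [0, 0, 0], 0]

```text
time: 6.5
tool_pos: [0.5747, 0.2011, 0.172]
tool_rot: [-0.0, 0.599, 0.801, -0.001]
contact_force: [0.3, -0.3, -0.9]
gripper_width: 0.171
grasp_force: 58.5
```

Run:
```python
from h import *
s=state();im,d=grab_frame("wrist"); K,T=cam("wrist",s); np.savez("w3.npz",im=im,d=d,K=K,T=T,tp=s["tool_pos"])
plan([.5736,.2043,.17],16.5)
tip=np.array(s["tool_pos"])-[0,0,.0636]; pc=np.linalg.inv(T)@np.r_[tip,1]; print("tip px",(K@pc[:3])[:2]/pc[2])
hp=np.linalg.inv(T)@np.array([.5736,.2043,.096,1]);print("hole px",(K@hp[:3])[:2]/hp[2])
u,v=(K@pc[:3])[:2]/pc[2]; u0,v0=int(u)-50,int(v)-50
cv2.imwrite("pics/w3.png",cv2.resize(im[v0:v0+100,u0:u0+100,::-1],(600,600),interpolation=cv2.INTER_CUBIC)); print(u0,v0)
```

```text
t 6.55 pos [0.5751 0.2013 0.1727] F [-0.01 -0.15 -0.38] w 0.173
yang 16.44 shift [ 0.132 -0.025  0.109] turn [ 0.002  0.002 -0.008]
tip px [316.09333968 257.29203506]
hole px [315.79145919 246.08875058]
266 207
```

View pics/w3.png

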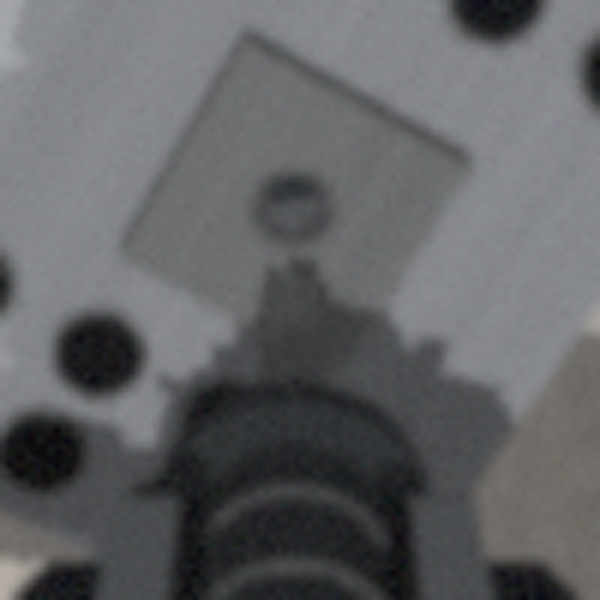

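Crop (6x, offset 266,207): the hole is at crop (292,207), the shank's visible end edge at crop (295,262).

Run:
```python
from h import *
z=np.load("w3.npz"); K,T,tp=z["K"],z["T"],z["tp"]
h=ray(K,T,(266+292/6,207+207/6),.096); a=np.radians(106.45)
e=ray(K,T,(266+295/6,207+262/6),tp[2]-.0636)-0.0035*np.array([np.cos(a),np.sin(a),0])
print("hole",h.round(4),"tip",e.round(4),"tcp",tp.round(4))
g=cv2.GaussianBlur(cv2.cvtColor(z["im"],cv2.COLOR_RGB2GRAY),(3,3),0)[231:252,303:327]
print(g)
plan(tp+np.r_[(h-e)[:2],0])
```

```text
hole [0.5719 0.2073 0.096 ] tip [0.5738 0.2021 0.1084] tcp [0.5747 0.2011 0.172 ]
[[111 111 112 113 112 112 112 112 112 111 111 111 110 110 111 111 111 111
  112 112 112 110 108 108]
 [111 112 113 113 113 112 112 111 111 111 111 110 110 111 111 111 111 111
  111 111 111 110 109 108]
 [111 112 113 113 113 112 111 111 111 111 110 108 109 110 110 110 110 110
  110 110 111 110 108 107]
 [112 112 112 112 112 111 110 109 108 106 104 103 104 105 105 106 108 109
  110 110 110 109 107 106]
 [112 112 112 111 111 110 108 104 100  96  93  92  92  93  96  99 103 107
  109 110 110 108 107 106]
 [111 111 111 110 109 107 102  95  87  81  77  75  75  77  82  88  96 103
  106 108 109 108 107 107]
 [112 111 110 110 108 103  94  84  74  68  63  60  61  64  69  76  87  96
  102 107 108 108 107 107]
 [113 111 110 109 106  98  87  75  66  60  57  55  55  58  62  70  79  89
   98 105 107 107 108 108]
 [112 110 110 108 103  94  83  72  64  60  59  60  61  62  66  71  77  86
   96 103 106 106 108 109]
 [111 110 110 107 100  90  80  73  69  67  68  71  72  74  76  76  78  85
   94 101 105 107 108 109]
 [111 11
[... 523 characters left out ...]
 98  91  85  82  81  80  80  79  81  84  91  98
  103 107 110 110 109 108]
 [110 110 110 110 109 107 103  98  95  91  88  86  86  88  90  94  99 104
  106 108 109 109 108 107]
 [110 110 110 110 110 109 107 104 102  99  96  93  92  94  97 100 104 107
  109 109 109 108 107 107]
 [110 110 110 111 111 111 109 107 105 103  99  93  91  92  95  99 104 108
  110 110 109 107 106 106]
 [110 110 111 111 111 110 109 105 103 102  96  87  82  82  85  92 101 107
  110 110 108 107 106 106]
 [110 110 111 111 111 109 106  99  95  94  89  80  73  72  74  83  96 106
  109 109 108 107 107 107]]
t 6.55 pos [0.5751 0.2013 0.1727] F [-0.01 -0.15 -0.38] w 0.173
yang 16.44 shift [ 0.219 -0.032  0.031] turn [0. 0. 0.]
```

Request:
jog_arm:
  targets:
    - [[0.22, -0.03, 0], [0, 0, 0], 0]
    - [[0.22, -0.03, 0.2], [0, 0, 0], 0]
    - [[0.22, -0.03, 0.36], [0, 0, 0], 0]
    - [[0.22, -0.03, 0.36], [0, 0, 0], 0]

```text
time: 7.05
tool_pos: [0.5721, 0.2071, 0.1628]
tool_rot: [-0.0, 0.598, 0.801, -0.001]
contact_force: [-0.1, 0.4, -1.4]
gripper_width: 0.171
grasp_force: 58.5
```

Run:
```python
from h import *
s=state();im,d=grab_frame("wrist"); K,T=cam("wrist",s); np.savez("w4.npz",im=im,d=d,K=K,T=T,tp=s["tool_pos"])
plan([.5719,.2073,.1576],16.5)
u0,v0=286,227
cv2.imwrite("pics/w4.png",cv2.resize(im[v0:v0+60,u0:u0+60,::-1],(600,600),interpolation=cv2.INTER_CUBIC))
```

```text
t 7.1 pos [0.5724 0.2072 0.1631] F [-1.04  0.69 -1.08] w 0.172
yang 16.52 shift [ 0.01  -0.016  0.221] turn [-0.005 -0.     0.002]
```

View pics/w4.png

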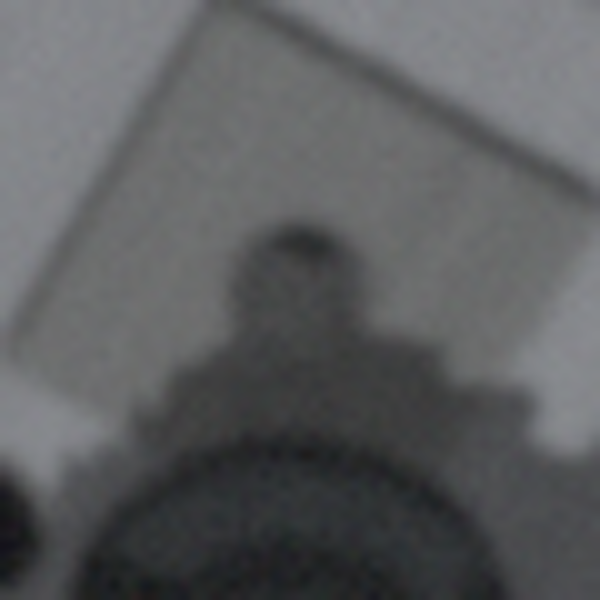

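The shank end (300,262) sits within the hole outline (235–365, top 225): aligned. Lowering gently.

Request:
jog_arm:
  targets:
    - [[0, 0, 0.05], [0, 0, 0], 0]
    - [[0, 0, 0.1], [0, 0, 0], 0]
    - [[0, 0, 0.15], [0, 0, 0], 0]
    - [[0, 0, 0.2], [0, 0, 0], 0]
    - [[0, 0, 0.2], [0, 0, 0], 0]

```text
time: 7.72
tool_pos: [0.5726, 0.2072, 0.1584]
tool_rot: [0.0, 0.598, 0.801, -0.0]
contact_force: [0.4, -0.3, -1.7]
gripper_width: 0.17
grasp_force: 58.5
```

Request:
jog_arm:
  targets:
    - [[0, 0, 0.05], [0, 0, 0], 0]
    - [[0, 0, 0.1], [0, 0, 0], 0]
    - [[0, 0, 0.15], [0, 0, 0], 0]
    - [[0, 0, 0.2], [0, 0, 0], 0]
    - [[0, 0, 0.2], [0, 0, 0], 0]

```text
time: 8.35
tool_pos: [0.5726, 0.2072, 0.1534]
tool_rot: [0.0, 0.598, 0.801, -0.0]
contact_force: [0.8, -0.3, -0.8]
gripper_width: 0.169
grasp_force: 58.5
```

Request:
jog_arm:
  targets:
    - [[0, 0, 0.06], [0, 0, 0], 0]
    - [[0, 0, 0.12], [0, 0, 0], 0]
    - [[0, 0, 0.18], [0, 0, 0], 0]
    - [[0, 0, 0.24], [0, 0, 0], 0]
    - [[0, 0, 0.3], [0, 0, 0], 0]
    - [[0, 0, 0.36], [0, 0, 0], 0]
    - [[0, 0, 0.4], [0, 0, 0], 0]

```text
time: 9.22
tool_pos: [0.5726, 0.2072, 0.1434]
tool_rot: [-0.0, 0.598, 0.801, -0.0]
contact_force: [-0.0, -0.0, -1.9]
gripper_width: 0.167
grasp_force: 58.5
```

Request:
jog_arm:
  targets:
    - [[0, 0, 0.06], [0, 0, 0], 0]
    - [[0, 0, 0.12], [0, 0, 0], 0]
    - [[0, 0, 0.18], [0, 0, 0], 0]
    - [[0, 0, 0.24], [0, 0, 0], 0]
    - [[0, 0, 0.3], [0, 0, 0], 0]
    - [[0, 0, 0.3], [0, 0, 0], 0]

```text
time: 9.98
tool_pos: [0.574, 0.2074, 0.1403]
tool_rot: [0.001, 0.598, 0.801, 0.001]
contact_force: [-3.5, -2.2, 12.9]
gripper_width: 0.17
grasp_force: 60.5
```

Request:
jog_arm:
  targets:
    - [[0, 0, 0.05], [0, 0, 0], 0]
    - [[0, 0, 0.1], [0, 0, 0], 0]
    - [[0, 0, 0.15], [0, 0, 0], 0]
    - [[0, 0, 0.2], [0, 0, 0], 0]
    - [[0, 0, 0.2], [0, 0, 0], 0]

```text
time: 10.6
tool_pos: [0.574, 0.2074, 0.1353]
tool_rot: [0.001, 0.598, 0.801, 0.001]
contact_force: [-3.5, -1.3, 13.9]
gripper_width: 0.17
grasp_force: 60.5
```

Request:
jog_arm:
  targets:
    - [[0, 0, 0.05], [0, 0, 0], 0]
    - [[0, 0, 0.1], [0, 0, 0], 0]
    - [[0, 0, 0.15], [0, 0, 0], 0]
    - [[0, 0, 0.2], [0, 0, 0], 0]
    - [[0, 0, 0.25], [0, 0, 0], 0]
    - [[0, 0, 0.3], [0, 0, 0], 0]
    - [[0, 0, 0.35], [0, 0, 0], 0]
    - [[0, 0, 0.4], [0, 0, 0], 0]

```text
time: 11.6
tool_pos: [0.574, 0.2074, 0.1253]
tool_rot: [0.001, 0.598, 0.801, 0.001]
contact_force: [-4.7, -3.3, 14.3]
gripper_width: 0.169
grasp_force: 60.5
```

Tip is about 34 mm down; a little further.

Request:
jog_arm:
  targets:
    - [[0, 0, 0.04], [0, 0, 0], 0]
    - [[0, 0, 0.08], [0, 0, 0], 0]
    - [[0, 0, 0.12], [0, 0, 0], 0]
    - [[0, 0, 0.16], [0, 0, 0], 0]
    - [[0, 0, 0.16], [0, 0, 0], 0]

```text
time: 12.22
tool_pos: [0.5724, 0.2071, 0.1163]
tool_rot: [-0.0, 0.598, 0.801, -0.0]
contact_force: [0.8, 0.1, -0.7]
gripper_width: 0.167
grasp_force: 58.7
```

The pin gave way and the force fell to nil. Lifting out.

Request:
jog_arm:
  targets:
    - [[0, 0, -0.3], [0, 0, 0], 0]
    - [[0, 0, -0.8], [0, 0, 0], 0]
    - [[0, 0, -1.3], [0, 0, 0], 0]
    - [[0, 0, -1.8], [0, 0, 0], 0]
    - [[0, 0, -2.3], [0, 0, 0], 0]
    - [[0, 0, -2.9], [0, 0, 0], 0]
    - [[0, 0, -3.5], [0, 0, 0], 0]
    - [[0, 0, -3.5], [0, 0, 0], 0]

```text
time: 13.22
tool_pos: [0.5736, 0.2075, 0.2069]
tool_rot: [0.001, 0.598, 0.801, 0.001]
contact_force: [-0.4, -0.3, -1.3]
gripper_width: 0.173
grasp_force: 58.8
```

Run:
```python
from h import *
s=state(); plan([.5348,-.2574,.20],16.5)
im,d=grab_frame("scene"); a=cv2.resize(im[140:240,350:460,::-1],(550,500),interpolation=cv2.INTER_CUBIC)
im,d=grab_frame("wrist"); b=im[200:400,250:375,::-1]; b=cv2.resize(b,(250,500))
cv2.imwrite("pics/p5.png",np.hstack([a,b[:, :]])[:, :800])
```

```text
t 13.22 pos [0.5736 0.2075 0.2069] F [-0.4  -0.33 -1.25] w 0.173
yang 16.52 shift [-17.389  -6.777   0.256] turn [0.027 0.001 0.002]
```

View pics/p5.png

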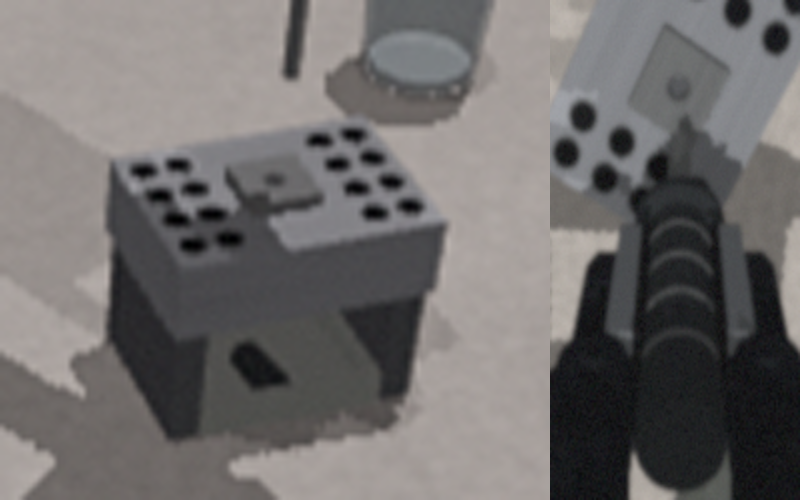

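The scene crop shows the pin lying in the catch tray (260,365); the punch is still straight in the fingers. Carrying it back.

Request:
jog_arm:
  targets:
    - [[-1.5, -0.6, 0], [0, 0, 0], 0]
    - [[-3.6, -1.4, 0], [0, 0, 0], 0]
    - [[-5.7, -2.2, 0], [0, 0, 0], 0]
    - [[-7.8, -3, 0], [0, 0, 0], 0]
    - [[-9.9, -3.9, 0], [0, 0, 0], 0]
    - [[-12, -4.7, 0], [0, 0, 0], 0]
    - [[-14.1, -5.5, 0], [0, 0, 0], 0]
    - [[-15.8, -6.2, 0], [0, 0, 0], 0]

```text
time: 14.32
tool_pos: [0.5353, -0.2174, 0.2035]
tool_rot: [-0.001, 0.599, 0.801, -0.0]
contact_force: [1.2, -0.3, -0.7]
gripper_width: 0.172
grasp_force: 58.8
```

Run:
```python
from h import *
plan([.5348,-.2574,.20],16.5)
```

```text
t 14.32 pos [ 0.5353 -0.2174  0.2035] F [ 1.2  -0.31 -0.68] w 0.172
yang 16.45 shift [-1.529 -0.473  0.138] turn [-0.008 -0.008 -0.006]
```

Request:
jog_arm:
  targets:
    - [[-1, -0.3, 0], [0, 0, 0], 0]
    - [[-1.53, -0.47, 0.1], [0, 0, 0], 0]
    - [[-1.53, -0.47, 0.8], [0, 0, 0], 0]
    - [[-1.53, -0.47, 1.6], [0, 0, 0], 0]
    - [[-1.53, -0.47, 2.4], [0, 0, 0], 0]
    - [[-1.53, -0.47, 2.7], [0, 0, 0], 0]
    - [[-1.53, -0.47, 2.7], [0, 0, 0], 0]

```text
time: 15.2
tool_pos: [0.5355, -0.2549, 0.1359]
tool_rot: [-0.001, 0.598, 0.801, -0.0]
contact_force: [0.9, 0.0, -1.2]
gripper_width: 0.171
grasp_force: 58.8
```

Run:
```python
from h import *
plan([.5348,-.2574,.0756],16.5)
im,d=grab_frame("wrist"); cv2.imwrite("pics/w6.png",cv2.resize(im[210:330,250:380,::-1],(650,600),interpolation=cv2.INTER_CUBIC))
```

```text
t 15.2 pos [ 0.5355 -0.2549  0.1359] F [ 0.94  0.03 -1.23] w 0.171
yang 16.55 shift [-0.093 -0.053  2.414] turn [-0.008 -0.01   0.006]
```

View pics/w6.png

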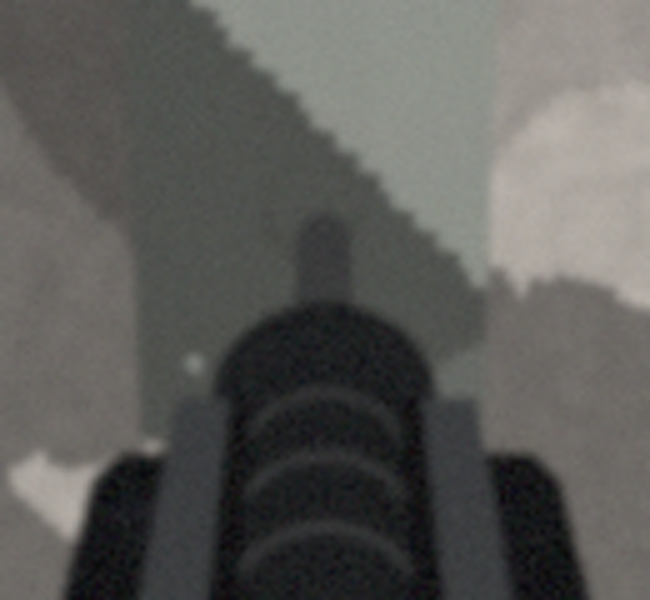

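The tip is over the stand plate, hole hidden behind the shank. Correcting to the recorded pose and descending gently.

Request:
jog_arm:
  targets:
    - [[-0.09, -0.04, 0], [0, 0, 0], 0]
    - [[-0.09, -0.04, 0.2], [0, 0, 0], 0]
    - [[-0.09, -0.04, 0.35], [0, 0, 0], 0]
    - [[-0.09, -0.04, 0.5], [0, 0, 0], 0]
    - [[-0.09, -0.04, 0.6], [0, 0, 0], 0]
    - [[-0.09, -0.04, 0.7], [0, 0, 0], 0]
    - [[-0.09, -0.04, 0.7], [0, 0, 0], 0]

```text
time: 16.12
tool_pos: [0.5354, -0.2579, 0.1193]
tool_rot: [-0.0, 0.598, 0.801, -0.0]
contact_force: [1.2, -0.6, -1.0]
gripper_width: 0.169
grasp_force: 58.8
```

Run:
```python
from h import *
plan([.5348,-.2574,.0756],16.5)
```

```text
t 16.12 pos [ 0.5354 -0.2579  0.1193] F [ 1.2  -0.6  -0.96] w 0.169
yang 16.52 shift [ 0.024 -0.018  1.747] turn [-0.002 -0.002  0.002]
```

In the hole, no force. Going on to the seat.

Request:
jog_arm:
  targets:
    - [[0, 0, 0.3], [0, 0, 0], 0]
    - [[0, 0, 0.6], [0, 0, 0], 0]
    - [[0, 0, 0.9], [0, 0, 0], 0]
    - [[0, 0, 1.2], [0, 0, 0], 0]
    - [[0, 0, 1.45], [0, 0, 0], 0]
    - [[0, 0, 1.6], [0, 0, 0], 0]
    - [[0, 0, 1.68], [0, 0, 0], 0]
    - [[0, 0, 1.68], [0, 0, 0], 0]

```text
time: 17.12
tool_pos: [0.5356, -0.258, 0.0776]
tool_rot: [0.0, 0.598, 0.801, -0.0]
contact_force: [-1.0, 0.7, -1.4]
gripper_width: 0.167
grasp_force: 58.8
```

Request:
jog_arm:
  targets:
    - [[0, 0, 0.04], [0, 0, 0], 0]
    - [[0, 0, 0.08], [0, 0, 0], 0]
    - [[0, 0, 0.12], [0, 0, 0], 0]
    - [[0, 0, 0.12], [0, 0, 0], 0]

```text
time: 17.62
tool_pos: [0.5358, -0.2581, 0.0756]
tool_rot: [0.0, 0.598, 0.801, -0.0]
contact_force: [-2.7, 1.7, 6.0]
gripper_width: 0.17
grasp_force: 59.5
```

Seated. Opening, then rising straight up.

Request:
jog_arm:
  targets:
    - [[0, 0, 0], [0, 0, 0], 30]
    - [[0, 0, 0], [0, 0, 0], 60]
    - [[0, 0, 0], [0, 0, 0], 100]
    - [[0, 0, 0], [0, 0, 0], 100]
    - [[0, 0, 0], [0, 0, 0], 100]
    - [[0, 0, 0], [0, 0, 0], 100]

```text
time: 18.38
tool_pos: [0.5355, -0.258, 0.0745]
tool_rot: [0.0, 0.598, 0.801, -0.0]
contact_force: [0.7, 0.6, -0.0]
gripper_width: 0.999
grasp_force: 0.0
```

Request:
jog_arm:
  targets:
    - [[0, 0, -0.5], [0, 0, 0], 100]
    - [[0, 0, -1.2], [0, 0, 0], 100]
    - [[0, 0, -2.2], [0, 0, 0], 100]
    - [[0, 0, -3.2], [0, 0, 0], 100]
    - [[0, 0, -4.2], [0, 0, 0], 100]
    - [[0, 0, -5.2], [0, 0, 0], 100]
    - [[0, 0, -5.2], [0, 0, 0], 100]
    - [[0, 0, -5.2], [0, 0, 0], 100]

```text
time: 19.38
tool_pos: [0.5353, -0.2578, 0.2044]
tool_rot: [-0.0, 0.598, 0.801, -0.0]
contact_force: [0.5, 0.8, 0.0]
gripper_width: 1.002
grasp_force: 0.0
```

Run:
```python
from h import *
s=state(); im,d=grab_frame("wrist"); K,T=cam("wrist",s); P=cloud(K,T,d)
for lo,hi in ((.12,.13),(.105,.118),(.08,.1)):
    m=(P[...,2]>lo)&(P[...,2]<hi)&(d>0)&(np.hypot(P[...,0]-.533,P[...,1]+.256)<.025); print(m.sum(),P[m].mean(0))
print(s["tool_pos"],s["contact_force"],s["gripper_width"])
im2,_=grab_frame("scene"); a=cv2.resize(im2[200:300,140:250,::-1],(440,400)); b=cv2.resize(im2[160:240,360:448,::-1],(352,400))
cv2.imwrite("pics/f.png",np.hstack([a,b]))
```

```text
412 [ 0.53408088 -0.25663626  0.12426107]
114 [ 0.53221253 -0.25132737  0.11187438]
142 [ 0.5324672  -0.25124651  0.09069134]
[ 0.53530802 -0.25782662  0.20436821] [0.52691937 0.81118477 0.04748992] 1.0019819159573309
```

View pics/f.png

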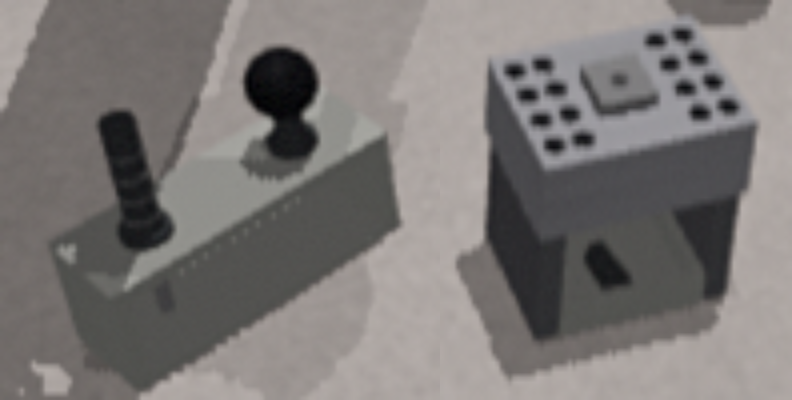

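The picture shows the punch hanging seated (left, 135,180) with its top at 124 mm as at the start. The pin lies in the tray (605,265).

```bash
python3 -c "
from plant import *
print(job_done())"
```

```text
the job is handed in; nothing more can be done
None
```

The pin was driven out into the catch tray, the punch is back upright and released in its own stand hole, and the job is handed in at about 19.5 s of the 72 s; the judge returned no verdict.

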